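# Brace the split corner of the dish rack

## Robot

A 7-joint arm with a two-finger parallel gripper is mounted at the origin on the work surface. World frame = base frame: x ahead of the robot, y to its left, z up, the work surface at z = 0. Lengths are in m, angles in rad, forces in N, time in s.
With the tool pointing down it reaches from about 0.35 to 0.9 m from the base axis. Payload 19.9 kg.
Tool frame: the origin (TCP) lies at the very end of the fingers, on their centre line; the grasp point (between the pads) lies 19 mm behind it (manip.grip_point_offset is the distance from the TCP to the grasp point, in m); z points along the fingers, x is the direction in which the jaws open and shut, and the axes are right-handed (so a half turn about z gives the same grasp; the last joint's range is limited). The gripper opens to 94 mm and grips with 3 to 60 N. Pads are 16 mm wide; open, the fingers measure 119 mm over their backs; the gripper's body (75 mm by 177 mm) begins 78 mm behind the grasp point.
Start: joints at [1.306, 0.417, -0.01, 1.614, 0.005, 1.111, -0.053], TCP at [0.138, -0.61, 0.205] pointing down, gripper open.
Joint ranges: [-2.81, 2.81], [-0.39, 2.02], [-1.27, 1.25], [0.06, 2.57], [-1.19, 4.33], [0.19, 2], [-2.82, 2.82]. Speed limits (rad/s): [1.89, 1.89, 2.39, 2.39, 3.01, 3.01, 3.01].

## Interface

Orientations are given as a unit quaternion [w, x, y, z].
In Python, from rig import manip, viewer, finder gives the robot as it stands.
- The arm moves only by the tool drive_tool, never from a script. Its arguments are lists of equal length, an entry for each row: "offset": the shift along the tool's x, y, z in m, a list of three; "roll": the turn about the tool's z in degrees; "gripper": the opening, from 0 (shut) to 1 (fully open). A call has 1 to 12 rows; each row is the pose to reach, as a shift and turn from the pose commanded when the call began, along the tool's axes at that moment; what a row does not reach only later rows make up. A row lasts 1/12 s, in which the tool goes at most 41.7 mm and 7.16 degrees, less where a joint would pass 70% of its speed; a pose out of reach is approached as far as the arm can. A call with a gripper value outside its range is refused whole. The fingers move at their own pace and stop on an object; "force" is the grip in N (left out, the last holds). Time passes only in rows, so rows that repeat a pose let the fingers close. It gives the time, the measured TCP pose, the force and the opening at its end, in the units of the state.
- manip.read_state(): the state, without advancing time (a new reading comes with each control period).
- viewer.capture(name): name is "scene" or "top"; returns a dict with "frame" (384x512x3 uint8, blue, green, red), "fov_y" (degrees; the focal length in pixels is half the picture's height over the tangent of half this angle, whatever the lens; pixels are square), "cx", "cy" (the principal point, pixels), "R" (3x3) and "t" (3): a world point X has camera coordinates R X + t. Camera axes: x right, y down, z forward; pixel columns grow to the right and rows downward; lengths in m; the calibration is good to about 2 mm. A picture is of the moment at which its call begins. There is no depth.
- manip.close_job(): hands the job in, once; it reports no verdict.
Trained networks look in a picture, given as the dict that the camera call returned (one of the last four; its "shot" number tells which), for a name from the list of things; names that differ only in an ending like _2 or _b are one class to them, and where a whole thing is asked for, a point or a joint stands for the part that bears it (a point fixed in the world has none). Each returns a list of dicts, best first, with "score" (0 to 1); they miss things now and then, are a little off and sometimes report something else, mostly with a low value. They report only what shows in the picture. A call takes as long as a camera call. They do not tell look-alikes from the thing itself.
- finder.silhouettes(label, picture): "pixels" (384x512 bool, what is visible of it) and "extent" ([centre column, centre row, width, height] as shares, 0 to 1, of the picture: columns of its width, rows of its height, round what is visible of it).
- finder.mark_of(label, picture): "position" ([column, row] as shares, 0 to 1, of the picture: columns of its width, rows of its height: a listed point, or the origin of a listed thing).
The state is a dict: "t": time; "joints": joint angles; "joint_velocities": joint speeds; "tau": joint torques, N m; "tool_pos": TCP position; "orientation": TCP orientation; "ft_force": force on the tool from outside, world axes, zero at the start; "moment": the same for the moment, N m; "opening": finger opening in m.
Only numpy, scipy, OpenCV 4.12 (cv2) and the standard library are available. Lean on these libraries where they do the work, as an engineer would, in place of code of your own. Each camera call takes 0.05 s, during which the arm holds its last target.

## Task

One corner of the pink rack's lower tier has split, and both its walls are lined with red mounting tape for a wooden brace. Pull the square wooden stick up out of the white cutlery stand, stand it upright on the rack's floor in that corner, and press it flat against both taped walls at once, firmly but without forcing the split plastic. Finish with the stick still in the gripper and still pressed against both walls so that the tape can take, and leave the stand and the other things where they are.

Things in the scene. Friction and masses are not known exactly. Their poses are not given: they have to be found in the camera images.
- stick_mid (a point): Centre (half-way up) of the loose wooden stick: square bar 20 x 20 mm, 170 mm long, about 45 g, alike on all four sides. z runs up along it, x and y are square to its sides. It starts upright in a well of the white stand, square to it, with 94 mm of it above the rim. Left long on purpose: in the rack's corner it reaches 80 mm above the walls, where it can be gripped.
- stick_foot (a point): Centre of the stick's lower end face, 85 mm below stick_mid; same axes.
- stick: The same wooden stick; origin at the centre of its lower end face, same axes.
- stand: White square cutlery stand, 63 x 63 mm, 80 mm high, about 0.45 kg, loose, open at the top: 4 mm walls and floor and a cross wall (ends 11 mm below the rim) make four wells 25.5 mm wide, centres 14.75 mm from the stand's centre along its x and y. Origin: centre of its underside; z up. The stick is in the +x +y well; the others are empty.
- rack: Pink two-tier rack, screwed down. Lower tier: open basket 280 (x) by 360 mm (y), floor top 10 mm above the origin, walls 90 mm above that and 4 mm thick. Upper tier: shelf at 195 mm (rim 214, caddy's top 256) over y = +20 to +180 mm only; the rest is open from above. Origin: centre of the underside, on the slat deck; x points away from the robot, y left, z up.
- corner (a point): The split corner (rack's -x -y end, near the robot, away from the upper tier): the point on the basket floor where the inner faces of the two taped walls meet. Axes as the rack's: front wall's face is x = 0, side wall's face y = 0, the inside lies to +x +y, wall tops 90 mm up. The seated stick's centre line is at x = y = 10 mm. The walls are stiff.
- front_wall: The basket's front wall (rack's -x side, nearest the robot), running along the rack's y; a red strip of tape 19 mm wide lines its inner face beside the corner. A steady push of 5 to 10 N is enough for the tape. Origin: that of the rack.
- side_wall: The basket's right-hand wall (rack's -y side), running along the rack's x; a red strip of tape 19 mm wide lines its inner face beside the corner. A steady push of 5 to 10 N is enough for the tape. Origin: that of the rack.
- saucers: Bystander: stack of three melamine saucers (one piece here), 136 mm across, 30 mm high. Origin: centre of the underside.
- pot_lid: Bystander: round aluminium rice pot lid with a black knob, 192 mm across, 46 mm high. Origin: centre of the underside.
- scoop: Bystander: yellow plastic rice scoop, cup 66 mm across and 45 mm high, flat handle reaching 125 mm along its x. Origin: centre of the cup's underside.
- strainer: Bystander: small stainless strainer lying upside down, 100 mm across, 38 mm high, handle reaching 158 mm along its -y. Origin: centre of the rim's underside.
- caddy: Bystander: cutlery caddy with its teal lid snapped shut by a push button, 229 x 99 x 61 mm, on the rack's upper tier. Origin: centre of the underside.
Not all that is in view belongs to the job. What is shaped like the stick but purple is not meant.

How it is judged:
On the way:
1. the stick is pulled up clear of the stand, in the gripper (z of stick_foot in the frame of stand above 0.085 m and contact force between the fingers and stick above 1 N and contact force between stick and stand below 0.05 N), for 0.1 s.
At the end, for the whole second after the job is handed in: The gripper still holds the stick, which presses on front and side wall at once, over 2 N on each; foot within 6 mm of the basket floor and 4.5 mm of its seated place, upright within 0.06 rad, square to the walls within 0.07 rad, at rest (contact force between stick and front_wall above 2 N and contact force between stick and side_wall above 2 N and contact force between the fingers and stick above 2 N and x of stick_foot in the frame of corner between 0.007 and 0.0145 m and y of stick_foot in the frame of corner between 0.007 and 0.0145 m and z of stick_foot in the frame of corner between -0.003 and 0.006 m and angle between stick_mid's own z axis and vertical below 0.06 rad and (angle between the x axis of stick_mid and the x axis of corner, either way round below 0.07 rad or angle between the x axis of stick_mid and the y axis of corner, either way round below 0.07 rad) and linear speed of stick below 0.01 m/s); the arm keeps its last pose, push and grip.
It fails at once if the split plastic is forced: the stick presses on one of the two walls with more than 35 N (contact force between stick and front_wall above 35 N or contact force between stick and side_wall above 35 N).
It fails at once if the cutlery stand is tipped over or moved more than 40 mm (distance of stand from where it was at the start of the episode above 0.04 m or angle between stand's own z axis and vertical above 0.35 rad).
It fails at once if the saucers, pot lid, scoop, strainer or caddy is moved more than 25 mm (distance of any of saucers, pot_lid, scoop, strainer, caddy from where it was at the start of the episode above 0.025 m).
It also fails if it takes over 51 s, if anything falls off the work surface, if the arm or the gripper's body presses on something with over 40 N, if the wrist force passes 120 N, or if a joint passes its speed limit or range.

## Working session

There is one attempt and no reset: what is moved stays moved. The work goes in short steps, Python scripts to look and compute and a tool call to move; the robot and the scene stay as the last step left them, time stands still between calls to the robot, and variables do not carry over. Pictures are saved under pics/ and viewed, and the job is handed in when it is done.

Besides the shell and the picture viewer there is one more tool, called after ">>>" as name(argument=value, ...), one argument or row to a line, values as JSON. drive_tool: Moves the arm, as the interface text tells. Its arguments: {"type":"object","properties":{"offset":{"type":"array","items":{"type":"array","items":{"type":"number"}}},"roll":{"type":"array","items":{"type":"number"}},"gripper":{"type":"array","items":{"type":"number"}},"force":{"type":"number"}},"required":["offset","roll","gripper"]}

```bash
mkdir -p pics; ls
cat > h.py <<'E'
import numpy as np, cv2
from rig import manip, viewer, finder
def cap(n,fn=None):
    p=viewer.capture(n)
    if fn: cv2.imwrite('pics/'+fn+'.png',p['frame'])
    return p
def K(p):
    H,W=p['frame'].shape[:2]; f=H/2/np.tan(np.radians(p['fov_y'])/2); return f
def proj(p,X):
    c=np.array(p['R'])@np.array(X,float)+np.array(p['t']); f=K(p); return np.array([p['cx']+f*c[0]/c[2],p['cy']+f*c[1]/c[2]])
def ray(p,uv):
    f=K(p); R=np.array(p['R']);t=np.array(p['t']); d=R.T@np.array([(uv[0]-p['cx'])/f,(uv[1]-p['cy'])/f,1]); return -R.T@t,d/np.linalg.norm(d)
def atz(p,uv,z):
    o,d=ray(p,uv); return o+d*(z-o[2])/d[2]
def tri(prs):
    A=np.zeros((3,3));b=np.zeros(3)
    for p,uv in prs:
        o,d=ray(p,uv);M=np.eye(3)-np.outer(d,d);A+=M;b+=M@o
    return np.linalg.solve(A,b)
E
python3 - <<'E'
from h import *
s=manip.read_state();print(s, manip.grip_point_offset)
for n in('scene','top'):
    p=cap(n,n+'0');print(n,p['fov_y'],p['cx'],p['cy'],ray(p,(256,192)))
    for l in('stick','stick_mid','stick_foot','stand','rack','corner','front_wall','side_wall'):
        for k in finder.mark_of(l,p)[:3]: print(l,round(k['score'],2),np.round(np.array(k['position'])*[512,384],1))
E
```

```text
pics
{'t': 0.0, 'joints': array([ 1.30649569,  0.41798702, -0.01029176,  1.6141848 ,  0.00470941,
        1.11070851, -0.0529974 ]), 'joint_velocities': array([ 0.00085383, -0.00079155,  0.00027132,  0.00201104,  0.00062467,
       -0.00081223,  0.00057423]), 'tau': array([ 8.10618822e-04, -8.51254678e+01,  6.39092177e-01, -4.25984681e+01,
       -4.88377875e-02,  1.86638109e-02,  1.70390899e-04]), 'tool_pos': array([ 0.13799243, -0.60917647,  0.20481274]), 'orientation': array([-3.51592227e-04,  7.81334144e-01, -6.24112615e-01, -5.25358506e-04]), 'ft_force': array([-2.47588833e-05, -6.42075802e-01,  1.28172067e+00]), 'moment': array([-0.0329619 ,  0.00351468, -0.04889616]), 'opening': 0.09395349602037958} 0.0188
scene 56.85168878059715 252.75916795846754 191.65056199861797 (array([ 1.3297457 , -0.13874131,  0.73694663]), array([-0.80487025,  0.0839903 , -0.58747725]))
stick 0.71 [138.4 204. ]
stick_mid 0.85 [150.  205.3]
stick_mid 0.71 [134.1 180.2]
stick_foot 0.89 [137.1 201.2]
stand 0.83 [152.8 223. ]
rack 0.79 [379.  243.8]
corner 0.75 [304.1 215.5]
top 57.17350870949943 253.02192520731776 190.27372889259073 (array([ 0.43798194, -0.05830882,  1.13420026]), array([ 0.05550848, -0.01274909, -0.99837682]))
stick 0.72 [370.5 244.9]
stick 0.64 [343.6 191.1]
stick_mid 0.54 [351.3 190.8]
stick_mid 0.48 [381.5 245.7]
stick_foot 0.53 [372.8 242.8]
stand 0.94 [349.4 199.4]
rack 0.63 [142.7 148.4]
corner 0.92 [199.3 194. ]
corner 0.7 [353.2 191.5]
```

View pics/scene0.png

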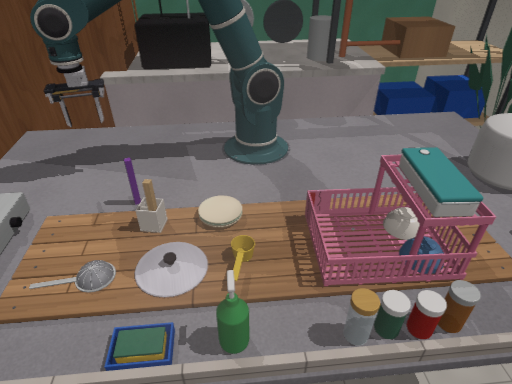

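View pics/top0.png

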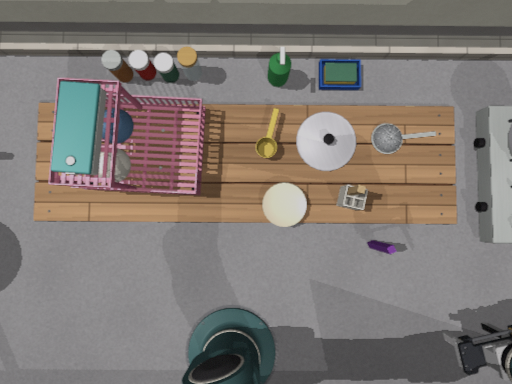

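Run:
```python
import cv2
a=cv2.imread('pics/top0.png');b=cv2.imread('pics/scene0.png')
cv2.imwrite('pics/ctop.png',cv2.resize(a[160:270,310:430],None,fx=5,fy=5,interpolation=cv2.INTER_CUBIC))
cv2.imwrite('pics/cscene.png',cv2.resize(b[130:240,80:200],None,fx=5,fy=5,interpolation=cv2.INTER_CUBIC))
cv2.imwrite('pics/ccorner.png',cv2.resize(a[150:230,150:270],None,fx=6,fy=6,interpolation=cv2.INTER_CUBIC))
```

```text
(no output)
```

View pics/ctop.png

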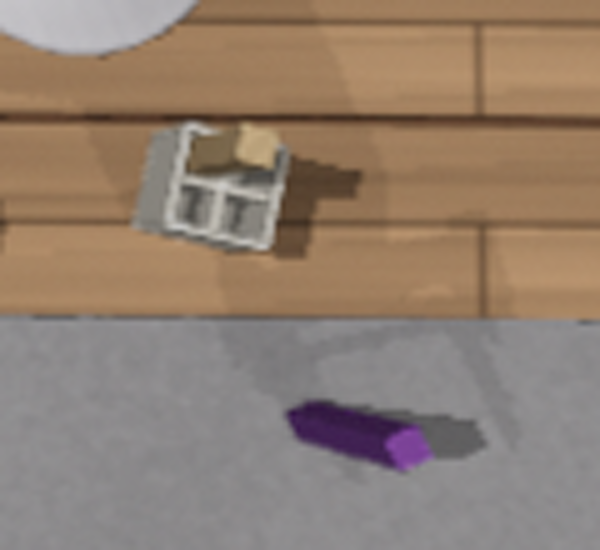

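View pics/cscene.png

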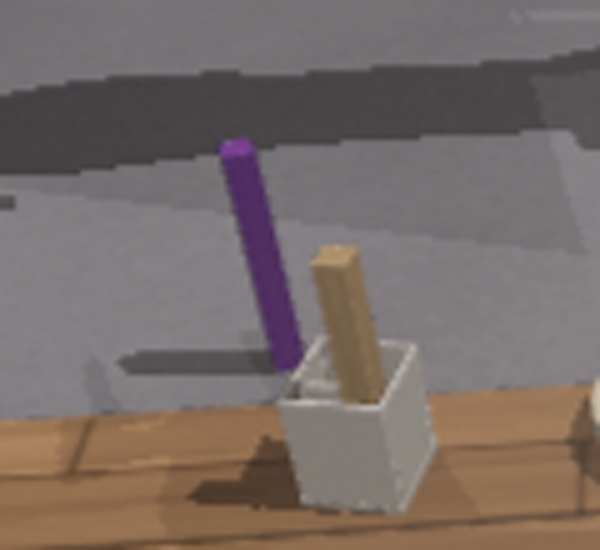

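View pics/ccorner.png

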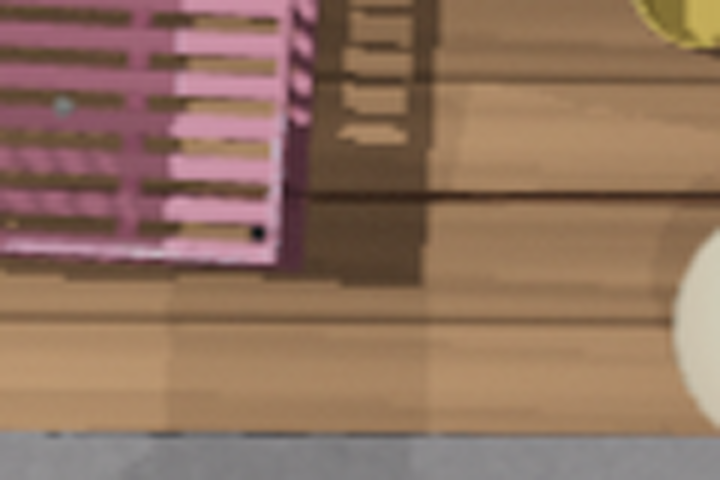

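Candidates: wooden stick in the stand, end at top px (361,189) and scene (147,181). The purple look-alike leans behind it at top (391,249) and scene (127,160). I choose the wooden one in the white stand. Now for the rack edges in detail.

Run:
```python
import cv2
a=cv2.imread('pics/top0.png');b=cv2.imread('pics/scene0.png')
cv2.imwrite('pics/r1.png',cv2.resize(a[70:205,40:220],None,fx=4.4,fy=4.4,interpolation=cv2.INTER_CUBIC))
cv2.imwrite('pics/r2.png',cv2.resize(b[140:290,295:500],None,fx=3.9,fy=3.9,interpolation=cv2.INTER_CUBIC))
```

```text
(no output)
```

View pics/r1.png

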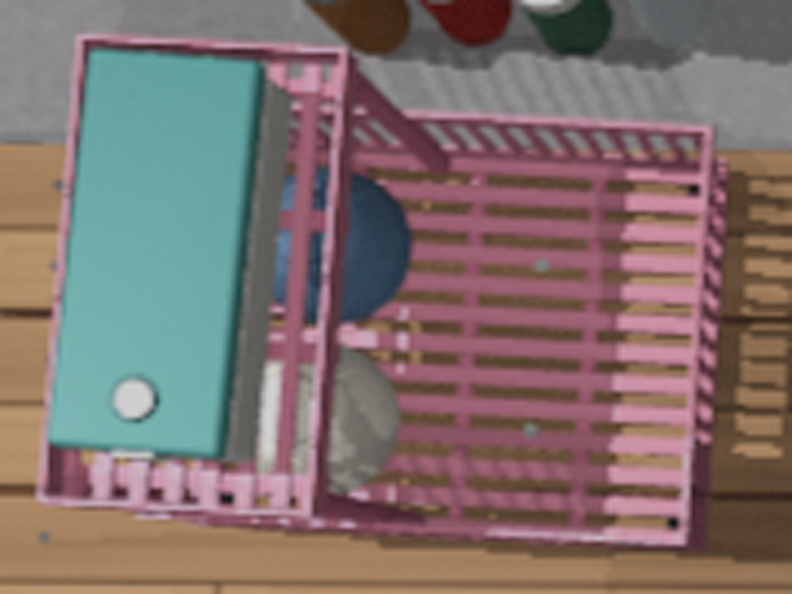

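View pics/r2.png

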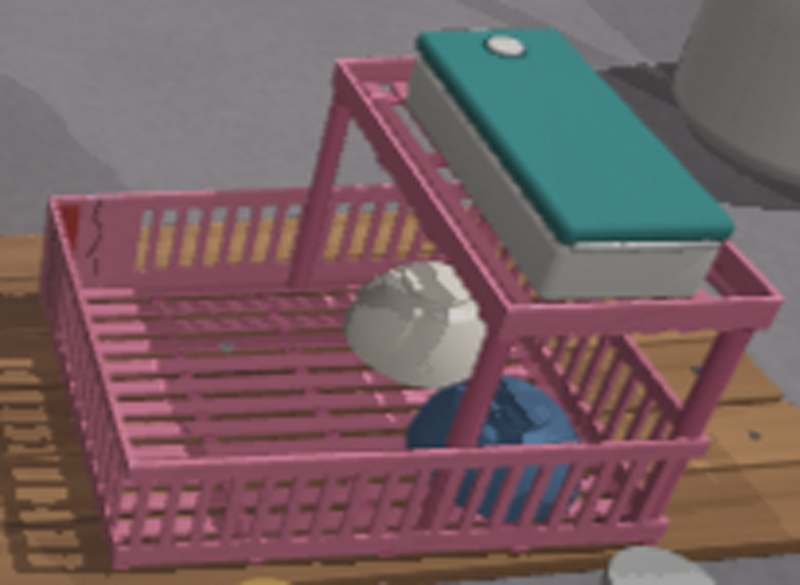

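```bash
cat > fit.py <<'E'
from h import *
from scipy.optimize import least_squares
T=cap('top');S=cap('scene')
def fit(obs,x0):
    def tr(v,P):
        c,s=np.cos(v[3]),np.sin(v[3]); return np.array([v[0]+c*P[0]-s*P[1],v[1]+s*P[0]+c*P[1],v[2]+P[2]])
    f=lambda v:np.concatenate([proj(p,tr(v,P))-uv for p,P,uv in obs])
    r=least_squares(f,x0,loss='soft_l1'); return r.x,f(r.x).reshape(-1,2)
g=lambda u:np.array(u)/4.4+[40,70]
h=lambda u:np.array(u)/3.9+[295,140]
R=[(T,(-.14,-.18,.1),g((690,546))),(T,(.14,-.18,.1),g((714,126))),(T,(-.14,.18,.214),g((38,500))),(T,(.14,.18,.214),g((82,38))),(T,(.14,.02,.214),g((352,50))),(T,(-.14,.02,.214),g((316,516))),
(S,(-.14,-.18,.1),h((50,198))),(S,(.14,-.18,.1),h((130,467))),(S,(-.14,.02,.214),h((337,62))),(S,(.14,.02,.214),h((508,308))),(S,(.14,.18,.214),h((783,300)))]
for sub,n in((R,'all'),(R[:6],'top'),(R[6:],'scene')):
    v,e=fit(sub,[.6,.2,.02,0]);print(n,np.round(v,4));print(np.round(e,1).tolist())
    c,s=np.cos(v[3]),np.sin(v[3])
    P=np.array([-.136,-.176]);print('corner',v[0]+c*P[0]-s*P[1],v[1]+s*P[0]+c*P[1],v[2]+.01)
g=lambda u:np.array(u)/5+[310,160]
h=lambda u:np.array(u)/5+[80,130]
a=.0315
# top image up=+x, left=+y ; stick top-right
c4=[g((187,123)),g((289,148)),g((270,250)),g((168,230))] # TL(+x+y) TR(+x-y) BR(-x-y) BL(-x+y)
W=[(a,a),(a,-a),(-a,-a),(-a,a)]
Q=[(T,(w[0],w[1],.08),u) for w,u in zip(W,c4)]
# stick in TR well
Q+=[(T,(.01475,-.01475,.174),g((257,145)))]
Q+=[(S,(.01475,-.01475,.174),h((337,257)))]
Q+=[(S,(a,-a,.08),h((281,402))),(S,(a,a,.08),h((383,408))),(S,(-a,a,.08),h((417,342))),(S,(a,-a,0),h((302,503))),(S,(a,a,0),h((402,513)))]
for sub,n in((Q,'all'),(Q[:5],'top'),(Q[5:],'scene')):
    v,e=fit(sub,[.45,-.3,.02,0]);print(n,np.round(v,4));print(np.round(e,1).tolist())
    c,s=np.cos(v[3]),np.sin(v[3]);P=(.01475,-.01475);print('stick',v[0]+c*P[0]-s*P[1],v[1]+s*P[0]+c*P[1])
print('tri',tri([(T,g((257,145))),(S,h((337,257)))]))
E
python3 fit.py
```

```text
all [ 0.6356  0.276   0.016  -0.0441]
[[-0.9, -0.2], [-0.5, 0.2], [0.2, 0.7], [-0.5, -1.0], [-0.7, -0.5], [-0.7, 0.3], [-0.9, -0.1], [-0.5, 0.3], [-0.8, -0.4], [-0.6, 0.9], [-0.1, 0.2]]
corner 0.49192817856093607 0.1061869497802781 0.025954618328110586
top [ 0.6355  0.2749  0.0153 -0.0441]
[[-0.5, -0.2], [-0.0, 0.3], [0.8, 0.7], [0.1, -0.9], [-0.2, -0.4], [-0.1, 0.3]]
corner 0.491885544041015 0.10503967080449853 0.0253204443273484
scene [ 0.6326  0.2793  0.0138 -0.0453]
[[-0.0, -0.2], [0.3, -0.2], [-0.2, -0.4], [-0.2, 0.7], [0.1, 0.0]]
corner 0.4887548852802362 0.10963912283079252 0.023815555023880552
all [ 0.4824 -0.3642  0.017  -0.1935]
[[-0.8, 0.1], [-0.2, -0.6], [-0.3, -0.1], [-0.9, -0.4], [10.4, 2.6], [-10.7, -1.0], [-0.8, 0.1], [0.2, 0.2], [-0.0, 0.1], [0.3, 0.6], [0.7, -0.1]]
stick 0.4940129060515681 -0.38147229065742444
top [ 0.4839 -0.3738 -0.0132 -0.1859]
[[-0.4, 0.5], [-0.4, -0.5], [-0.2, -0.6], [-0.2, -0.6], [10.2, 2.7]]
stick 0.49568969782111955 -0.3910531590967479
scene [ 0.4571 -0.3699 -0.0029 -0.2195]
[[-9.9, -0.1], [-0.1, -0.1], [-0.0, 0.3], [0.1, 0.7], [0.8, -0.2], [0.5, -0.5]]
stick 0.46826524903362243 -0.38747282146628403
tri [ 0.50082114 -0.35266483  0.19048876]
```

```bash
sed -i 's/(\.01475,-\.01475/(.01475,.01475/g' fit.py
cat >> h.py <<'E'
from scipy.spatial.transform import Rotation as Ro
def tool():
    s=manip.read_state();q=s['orientation'];R=Ro.from_quat([q[1],q[2],q[3],q[0]]).as_matrix();return s,R
def off(target,yawdeg=None):
    s,R=tool();d=R.T@(np.array(target)-s['tool_pos']);yaw=np.degrees(np.arctan2(R[1,0],R[0,0]))
    print('t',round(s['t'],2),'tcp',np.round(s['tool_pos'],4),'yaw',round(yaw,2),'tiltz',np.round(R[:,2],3),'ft',np.round(s['ft_force'],1),'M',np.round(s['moment'],2),'open',round(s['opening'],4))
    print('offset',np.round(d,4), 'roll',None if yawdeg is None else round(yaw-yawdeg,2))
E
python3 fit.py | tail -10; python3 -c "
from h import *
off([.501,-.353,.300],-101.1)"
python3 - <<'E'
from h import *
T=cap('top');S=cap('scene')
# purple: top end
print(tri([(T,(391.5,249.5)),(S,(127.5,159.5))]))
E
```

```text
all [ 0.482  -0.3648  0.0171 -0.2021]
[[-0.4, 0.2], [0.1, -0.4], [-0.2, 0.1], [-0.7, -0.3], [-0.0, 0.5], [-0.5, -0.5], [-1.0, -0.1], [-0.2, 0.1], [-0.2, 0.1], [0.1, 0.5], [0.4, -0.1]]
stick 0.4994258274201368 -0.3532858794565876
top [ 0.4826 -0.3685  0.0071 -0.2002]
[[-0.1, 0.3], [0.2, -0.4], [0.0, -0.1], [-0.3, -0.4], [0.2, 0.6]]
stick 0.49999554537431007 -0.35702349789132526
scene [ 0.4698 -0.3671  0.0075 -0.2137]
[[-0.2, -0.0], [-0.6, -0.2], [-0.1, 0.2], [0.0, 0.3], [0.4, 0.1], [0.4, -0.4]]
stick 0.4873427356320581 -0.35585985317666036
tri [ 0.50082114 -0.35266483  0.19048876]
t 1.1 tcp [ 0.1381 -0.6095  0.2054] yaw -77.23 tiltz [-0.  0. -1.] ft [-0.5 -0.1  0.4] M [ 0.03  0.03 -0.01] open 0.0941
offset [-0.17   -0.4106 -0.0946] roll 23.87
[ 0.33796835 -0.4401125   0.16913941]
```

>>> drive_tool(
  offset=[
    [0,0,-0.04],
    [0,0,-0.08],
    [-0.016,-0.04,-0.095],
    [-0.17,-0.41,-0.095],
    [-0.17,-0.41,-0.095],
    [-0.17,-0.41,-0.095],
    [-0.17,-0.41,-0.095],
    [-0.17,-0.41,-0.095],
    [-0.17,-0.41,-0.095],
    [-0.17,-0.41,-0.095],
    [-0.17,-0.41,-0.095],
    [-0.17,-0.41,-0.095],
  ],
  roll=[0,0,4,8,12,16,20,24.3,24.3,24.3,24.3,24.3],
  gripper=[1,1,1,1,1,1,1,1,1,1,1,1],
  force=50,
)

```text
t: 2.2
tool_pos: [0.4778, -0.3687, 0.3006]
orientation: [0.0, -0.632, 0.775, -0.0]
ft_force: [0.0, -0.9, 0.5]
opening: 0.0938
```

```bash
python3 -c "
from h import *
off([.500,-.353,.260],-101.5)"
```

```text
t 2.2 tcp [ 0.4778 -0.3687  0.3006] yaw -101.54 tiltz [ 0. -0. -1.] ft [ 0.  -0.9  0.5] M [-0.03  0.03 -0.03] open 0.0938
offset [-0.0198 -0.0186  0.0406] roll -0.04
```

>>> drive_tool(
  offset=[
    [0,0,0],
    [0,0,0],
  ],
  roll=[0,0],
  gripper=[1,1],
)

```text
t: 2.37
tool_pos: [0.4782, -0.3682, 0.3]
orientation: [0.0, -0.634, 0.773, 0.0]
ft_force: [-0.7, -0.4, 0.6]
opening: 0.094
```

Run:
```python
from h import *
off([.500,-.353,.260],-101.5)
p=cap('top','t1');q=cap('scene','s1')
a=p['frame'];b=q['frame']
cv2.imwrite('pics/t1c.png',np.hstack([cv2.resize(a[130:250,300:400],None,fx=4,fy=4),cv2.resize(b[100:220,100:200],None,fx=4,fy=4)]))
```

```text
t 2.37 tcp [ 0.4782 -0.3682  0.3   ] yaw -101.29 tiltz [ 0.     0.001 -1.   ] ft [-0.7 -0.4  0.6] M [-0.01  0.03  0.02] open 0.094
offset [-0.0191 -0.0184  0.0401] roll 0.21
```

View pics/t1c.png

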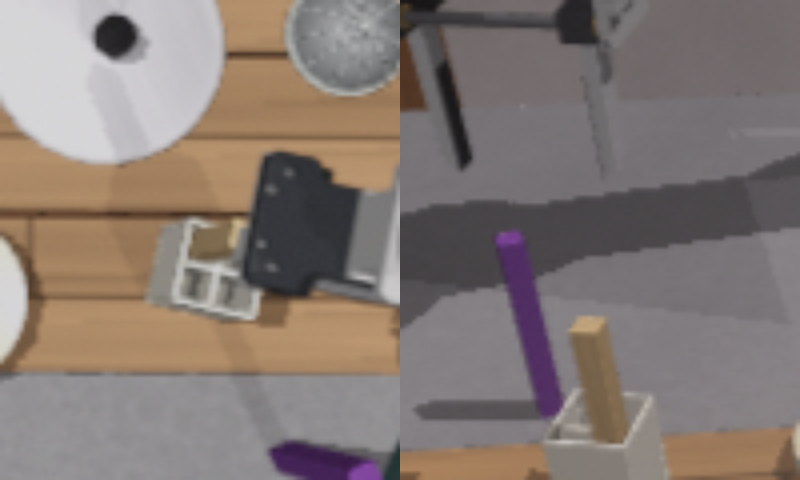

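Picture: the open fingers are above and beside the stick, whose top sits at about (150,180) in the scene view. The purple stick is to the left, clear of the gripper. Next I align and descend.

>>> drive_tool(
  offset=[
    [-0.019,-0.018,0],
    [-0.019,-0.018,0.03],
    [-0.019,-0.018,0.06],
  ],
  roll=[0.2,0.2,0.2],
  gripper=[1,1,1],
)

```text
t: 2.72
tool_pos: [0.4983, -0.356, 0.241]
orientation: [0.0, -0.631, 0.776, -0.002]
ft_force: [0.7, 0.6, -1.1]
opening: 0.0941
```

>>> drive_tool(
  offset=[
    [0,0,0.03],
    [0,0,0.06],
    [0,0,0.09],
    [0,0,0.122],
    [0,0,0.122],
  ],
  roll=[0,0,0,0,0],
  gripper=[1,1,1,1,1],
)

```text
t: 3.13
tool_pos: [0.4941, -0.3549, 0.113]
orientation: [-0.001, -0.63, 0.776, 0.004]
ft_force: [-0.2, 0.4, -0.4]
opening: 0.094
```

Run:
```python
from h import *
off([.500,-.353,.1175],-101.5)
p=cap('top','t2');q=cap('scene','s2')
a=p['frame'];b=q['frame']
cv2.imwrite('pics/t2c.png',np.hstack([cv2.resize(a[130:250,300:400],None,fx=4,fy=4),cv2.resize(b[120:240,100:200],None,fx=4,fy=4)]))
```

```text
t 3.13 tcp [ 0.4941 -0.3549  0.113 ] yaw -101.85 tiltz [-0.007  0.004 -1.   ] ft [-0.2  0.4 -0.4] M [0.05 0.04 0.01] open 0.094
offset [-0.0031 -0.0054 -0.0045] roll -0.35
```

View pics/t2c.png

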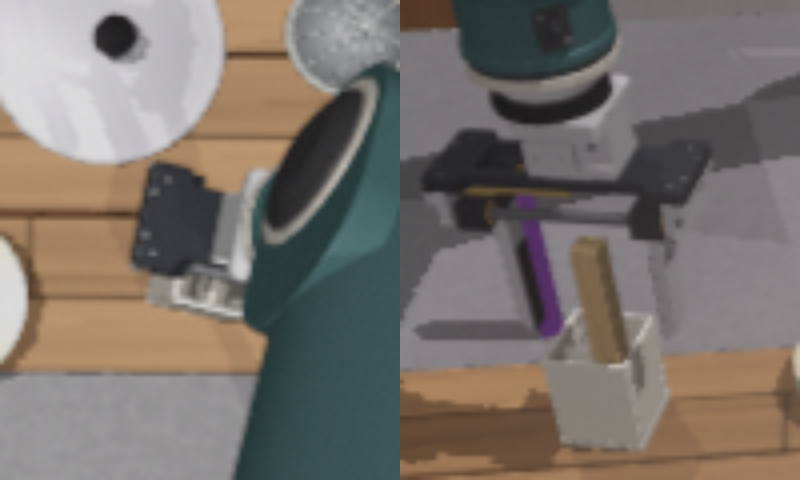

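>>> drive_tool(
  offset=[
    [0,0,0],
    [0,0,0],
  ],
  roll=[0,0],
  gripper=[1,1],
)

```text
t: 3.4
tool_pos: [0.4985, -0.3562, 0.1206]
orientation: [0.0, -0.631, 0.776, -0.001]
ft_force: [-1.0, -0.3, 0.3]
opening: 0.0942
```

Run:
```python
from h import *
off([.500,-.353,.1175],-101.5)
q=cap('scene','s3')
s,R=tool()
P=s['tool_pos']
for d in(.047,-.047,.055,-.055): print(d,proj(q,P+R[:,0]*d))
print('stick top',proj(q,[.5,-.353,.1905]))
b=q['frame']
cv2.imwrite('pics/s3c.png',cv2.resize(b[140:240,100:200],None,fx=6,fy=6))
```

```text
t 3.4 tcp [ 0.4985 -0.3562  0.1206] yaw -101.77 tiltz [ 0.002 -0.002 -1.   ] ft [-1.  -0.3  0.3] M [0.05 0.03 0.05] open 0.0942
offset [-0.0035 -0.0008  0.0031] roll -0.27
0.047 [134.59394678 200.16618166]
-0.047 [166.37074204 202.23690611]
0.055 [131.91392278 199.99153877]
-0.055 [169.09977368 202.41474256]
stick top [146.9835753  181.18172631]
```

View pics/s3c.png

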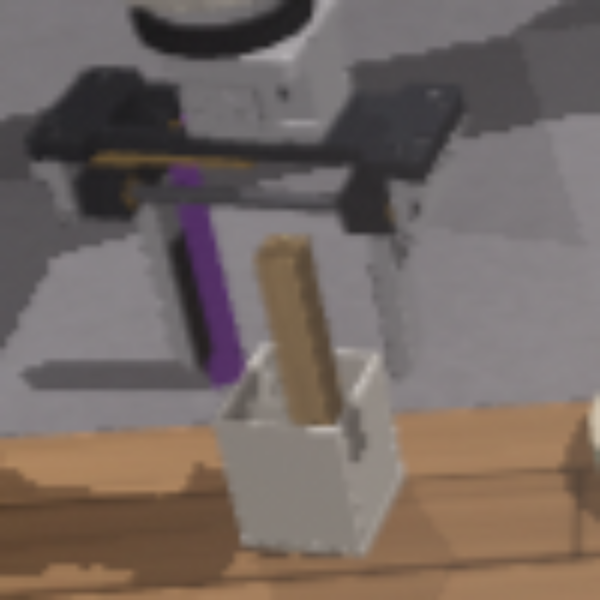

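>>> drive_tool(
  offset=[
    [-0.003,-0.001,0.003],
    [-0.003,-0.001,0.003],
    [-0.003,-0.001,0.003],
    [-0.003,-0.001,0.003],
    [-0.003,-0.001,0.003],
    [-0.003,-0.001,0.003],
    [-0.003,-0.001,0.003],
    [-0.003,-0.001,0.003],
    [-0.003,-0.001,0.003],
    [-0.003,-0.001,0.003],
    [-0.003,-0.001,0.003],
    [-0.003,-0.001,0.003],
  ],
  roll=[0,0,0,0,0,0,0,0,0,0,0,0],
  gripper=[1,1,0.6,0.4,0.3,0.1,0,0,0,0,0,0],
  force=50,
)

```text
t: 4.45
tool_pos: [0.4994, -0.3525, 0.1153]
orientation: [-0.0, -0.631, 0.776, 0.0]
ft_force: [0.1, 0.1, 0.8]
opening: 0.0306
```

Run:
```python
from h import *
off([.500,-.353,.1175],-101.5)
q=cap('scene','s4')
b=q['frame']
cv2.imwrite('pics/s4c.png',cv2.resize(b[140:240,100:200],None,fx=6,fy=6))
```

```text
t 4.45 tcp [ 0.4994 -0.3525  0.1153] yaw -101.73 tiltz [-0.  0. -1.] ft [0.1 0.1 0.8] M [ 0.04 -0.   -0.02] open 0.0306
offset [ 0.0004 -0.0007 -0.0022] roll -0.23
```

View pics/s4c.png

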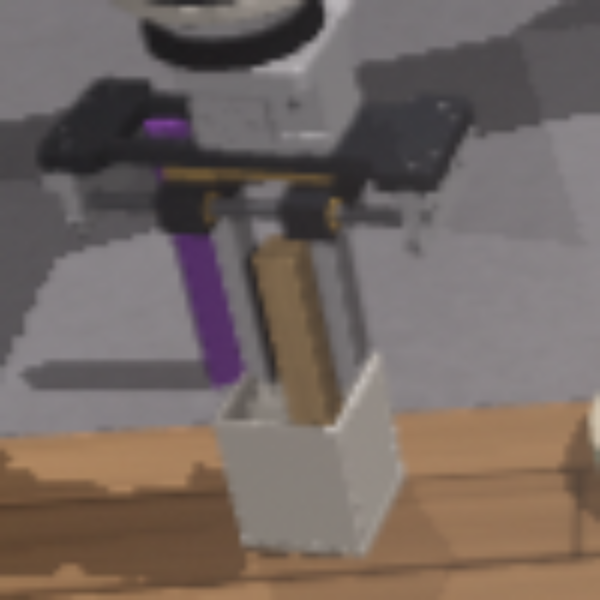

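>>> drive_tool(
  offset=[
    [0,0,0],
    [0,0,0],
    [0,0,0],
    [0,0,0],
    [0,0,0],
    [0,0,0],
  ],
  roll=[0,0,0,0,0,0],
  gripper=[0,0,0,0,0,0],
)

```text
t: 5.0
tool_pos: [0.4993, -0.3524, 0.1153]
orientation: [-0.0, -0.631, 0.776, 0.0]
ft_force: [0.0, -0.5, -0.6]
opening: 0.0196
```

```bash
python3 -c "
from h import *
off([.500,-.353,.1175],-101.5)"
```

```text
t 5.0 tcp [ 0.4993 -0.3524  0.1153] yaw -101.73 tiltz [-0.  0. -1.] ft [ 0.  -0.5 -0.6] M [ 0.01 -0.02  0.01] open 0.0196
offset [ 0.0004 -0.0008 -0.0022] roll -0.23
```

>>> drive_tool(
  offset=[
    [0,0,-0.01],
    [0,0,-0.02],
    [0,0,-0.035],
    [0,0,-0.05],
    [0,0,-0.07],
    [0,0,-0.09],
    [0,0,-0.11],
    [0,0,-0.13],
    [0,0,-0.145],
    [0,0,-0.15],
    [0,0,-0.15],
    [0,0,-0.15],
  ],
  roll=[0,0,0,0,0,0,0,0,0,0,0,0],
  gripper=[0,0,0,0,0,0,0,0,0,0,0,0],
)

```text
t: 6.0
tool_pos: [0.4992, -0.3524, 0.2651]
orientation: [-0.0, -0.631, 0.776, 0.0]
ft_force: [0.1, -0.1, -1.9]
opening: 0.0198
```

Run:
```python
from h import *
off([.530,.140,.265],-92.5)
q=cap('scene','s5')
cv2.imwrite('pics/s5c.png',cv2.resize(q['frame'][80:240,80:220],None,fx=3.7,fy=3.7))
```

```text
t 6.0 tcp [ 0.4992 -0.3524  0.2651] yaw -101.73 tiltz [-0.  0. -1.] ft [ 0.1 -0.1 -1.9] M [ 0.02  0.   -0.  ] open 0.0198
offset [-4.884e-01  7.000e-02  2.000e-04] roll -9.23
```

View pics/s5c.png

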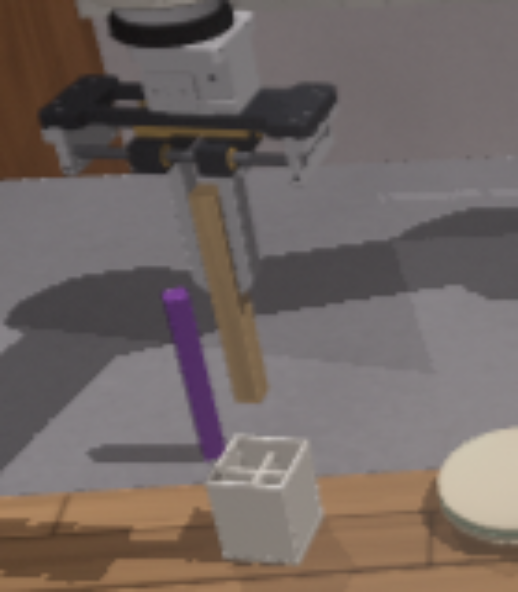

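>>> drive_tool(
  offset=[
    [-0.02,0.003,0],
    [-0.055,0.009,0],
    [-0.095,0.015,0],
    [-0.135,0.021,0],
    [-0.175,0.028,0],
    [-0.215,0.034,0],
    [-0.255,0.04,0],
    [-0.295,0.047,0],
    [-0.335,0.053,0],
    [-0.375,0.06,0],
    [-0.405,0.064,0],
    [-0.42,0.067,0],
  ],
  roll=[0,0,-1,-2,-3,-4,-5,-6,-7,-8,-9,-9.2],
  gripper=[0,0,0,0,0,0,0,0,0,0,0,0],
)

```text
t: 7.05
tool_pos: [0.5184, 0.0767, 0.2646]
orientation: [-0.0, -0.693, 0.721, 0.001]
ft_force: [-0.5, 0.3, -1.6]
opening: 0.0201
```

```bash
python3 -c "
from h import *
off([.5223,.1352,.265],-92.53)"
```

```text
t 7.05 tcp [0.5184 0.0767 0.2646] yaw -92.23 tiltz [-0.001  0.001 -1.   ] ft [-0.5  0.3 -1.6] M [ 0.03 -0.02  0.04] open 0.0201
offset [-0.0586 -0.0016 -0.0003] roll 0.3
```

>>> drive_tool(
  offset=[
    [-0.03,-0.001,0],
    [-0.05,-0.001,0],
    [-0.058,-0.002,0],
    [-0.058,-0.002,0],
    [-0.058,-0.002,0],
    [-0.058,-0.002,0],
  ],
  roll=[0,0,0,0,0,0],
  gripper=[0,0,0,0,0,0],
)

```text
t: 7.55
tool_pos: [0.5237, 0.1287, 0.265]
orientation: [-0.0, -0.691, 0.723, 0.0]
ft_force: [1.5, 0.2, 0.0]
opening: 0.0197
```

Run:
```python
from h import *
off([.5223,.1352,.265],-92.53)
q=cap('scene','s6');p=cap('top','t6')
def w(l,z): 
    c,s=np.cos(-.0441),np.sin(-.0441); return [.4912+c*l[0]-s*l[1],.1065+s*l[0]+c*l[1],z]
# predicted seated lines
for n,pp in(('s',q),('t',p)):
    f=pp['frame'].copy()
    cv2.imwrite('pics/%s6c.png'%n,cv2.resize(f[100:230,290:430] if n=='s' else f[130:230,140:260],None,fx=5 ,fy=4.6 if n=='s' else 5))
    print(n,[np.round(proj(pp,w(l,z)),1).tolist() for l,z in(((0,0),.1165),((0,0),.0265),((.03,.03),.170))])
```

```text
t 7.55 tcp [0.5237 0.1287 0.265 ] yaw -92.62 tiltz [-0.001 -0.    -1.   ] ft [1.5 0.2 0. ] M [-0.01  0.01 -0.  ] open 0.0197
offset [-0.0064  0.0017 -0.0001] roll -0.09
s [[308.6, 191.1], [306.1, 214.4], [322.6, 181.6]]
t [[194.5, 192.7], [199.1, 194.2], [181.1, 180.1]]
```

View pics/s6c.png

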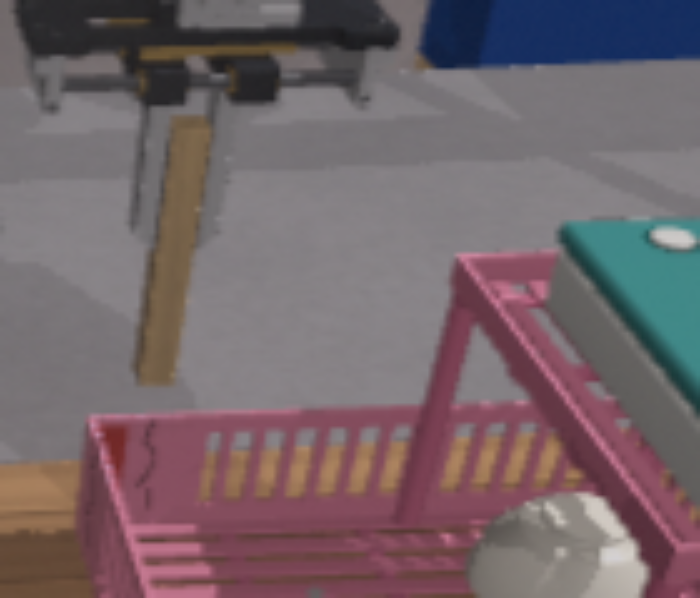

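View pics/t6c.png

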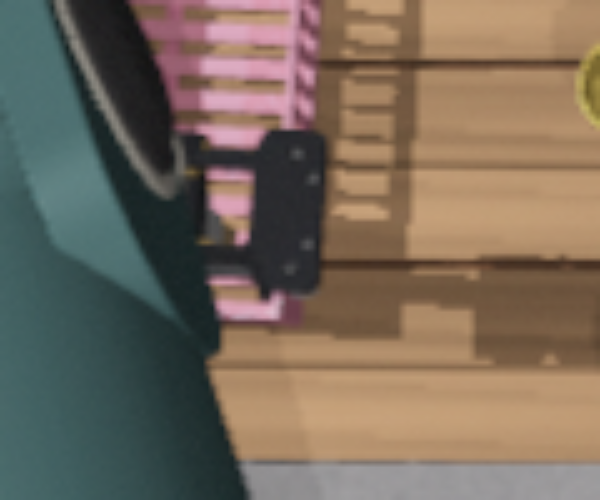

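>>> drive_tool(
  offset=[
    [-0.006,0,0],
    [-0.006,0,0.02],
    [-0.006,0,0.045],
    [-0.006,0,0.07],
    [-0.006,0,0.095],
    [-0.006,0,0.115],
    [-0.006,0,0.128],
    [-0.006,0,0.13],
    [-0.006,0,0.13],
    [-0.006,0,0.13],
  ],
  roll=[0,0,0,0,0,0,0,0,0,0],
  gripper=[0,0,0,0,0,0,0,0,0,0],
)

```text
t: 8.48
tool_pos: [0.5244, 0.1364, 0.1362]
orientation: [0.0, -0.691, 0.723, -0.0]
ft_force: [-0.1, 0.7, -0.7]
opening: 0.02
```

Run:
```python
from h import *
off([.5223,.1352,.125],-92.53)
q=cap('scene','s7')
cv2.imwrite('pics/s7c.png',cv2.resize(q['frame'][130:240,290:410],None,fx=5,fy=5))
```

```text
t 8.48 tcp [0.5244 0.1364 0.1362] yaw -92.54 tiltz [ 0.001  0.    -1.   ] ft [-0.1  0.7 -0.7] M [-0.01  0.06 -0.01] open 0.02
offset [0.0013 0.0021 0.0112] roll -0.01
```

View pics/s7c.png

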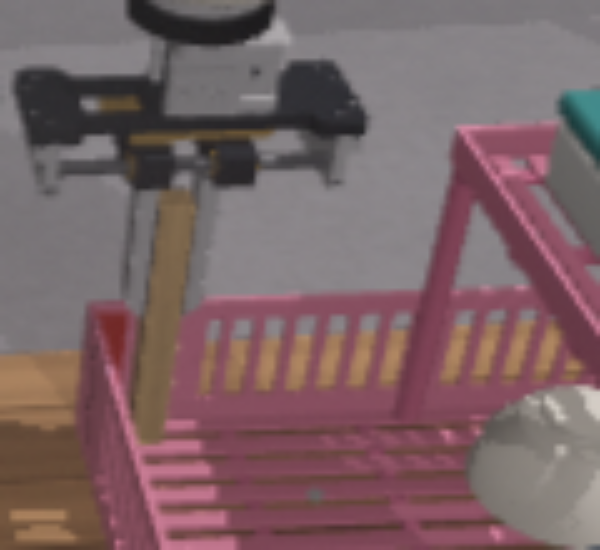

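>>> drive_tool(
  offset=[
    [0,0,0.004],
    [0,0,0.008],
    [0,0,0.011],
    [0,0,0.012],
    [0,0,0.013],
    [0,0,0.013],
    [0,0,0.013],
  ],
  roll=[0,0,0,0,0,0,0],
  gripper=[0,0,0,0,0,0,0],
)

```text
t: 9.12
tool_pos: [0.524, 0.1363, 0.1224]
orientation: [-0.0, -0.691, 0.723, 0.0]
ft_force: [0.7, -0.7, -0.8]
opening: 0.0198
```

>>> drive_tool(
  offset=[
    [0,0,0.001],
    [0,0,0.001],
    [0,0,0.001],
  ],
  roll=[0,0,0],
  gripper=[0,0,0],
)

```text
t: 9.37
tool_pos: [0.524, 0.1362, 0.1214]
orientation: [-0.0, -0.691, 0.723, 0.0]
ft_force: [-0.6, 0.7, -0.3]
opening: 0.0198
```

>>> drive_tool(
  offset=[
    [0,0,0.001],
    [0,0,0.001],
    [0,0,0.001],
  ],
  roll=[0,0,0],
  gripper=[0,0,0],
)

```text
t: 9.62
tool_pos: [0.5243, 0.1363, 0.1212]
orientation: [0.0, -0.691, 0.723, -0.0]
ft_force: [-2.9, -0.9, 15.3]
opening: 0.0197
```

>>> drive_tool(
  offset=[
    [0,0,0.0005],
    [0,0,0.001],
    [0,0,0.001],
  ],
  roll=[0,0,0],
  gripper=[0,0,0],
)

```text
t: 9.87
tool_pos: [0.5246, 0.1363, 0.1211]
orientation: [0.0, -0.691, 0.723, -0.001]
ft_force: [-8.1, -3.9, 29.5]
opening: 0.0198
```

>>> drive_tool(
  offset=[
    [0,0,-0.002],
    [0,0,-0.002],
    [0.004,0.004,-0.002],
    [0.008,0.008,-0.002],
    [0.012,0.012,-0.002],
    [0.015,0.016,-0.002],
    [0.016,0.017,-0.002],
    [0.016,0.017,-0.002],
    [0.016,0.017,-0.002],
  ],
  roll=[0,0,0,0,0,0,0,0,0],
  gripper=[0,0,0,0,0,0,0,0,0],
)

```text
t: 10.62
tool_pos: [0.5062, 0.1209, 0.1213]
orientation: [-0.0, -0.691, 0.723, 0.0]
ft_force: [0.4, -0.7, -1.2]
opening: 0.0198
```

Run:
```python
from h import *
off([.5014,.1161,.1216],-92.53)
q=cap('scene','s8')
cv2.imwrite('pics/s8c.png',cv2.resize(q['frame'][140:240,280:380],None,fx=6,fy=6))
```

```text
t 10.62 tcp [0.5062 0.1209 0.1213] yaw -92.54 tiltz [-0. -0. -1.] ft [ 0.4 -0.7 -1.2] M [0.05 0.03 0.01] open 0.0198
offset [ 0.005   0.0046 -0.0003] roll -0.01
```

View pics/s8c.png

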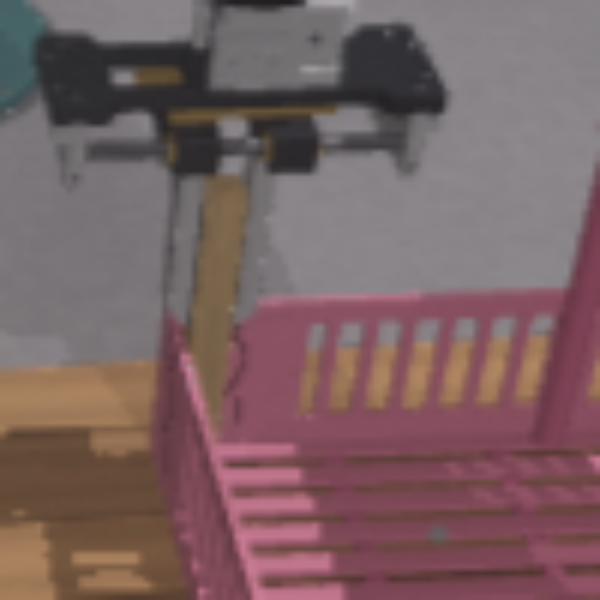

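>>> drive_tool(
  offset=[
    [0,0.001,0],
    [0,0.002,0],
    [0,0.003,0],
    [0,0.003,0],
    [0,0.003,0],
  ],
  roll=[0,0,0,0,0],
  gripper=[0,0,0,0,0],
)

```text
t: 11.08
tool_pos: [0.5033, 0.1212, 0.1214]
orientation: [0.0, -0.691, 0.723, 0.0]
ft_force: [-0.1, 0.0, -0.2]
opening: 0.02
```

>>> drive_tool(
  offset=[
    [0,0.0007,0],
    [0,0.0007,0],
    [0,0.0007,0],
  ],
  roll=[0,0,0],
  gripper=[0,0,0],
)

```text
t: 11.33
tool_pos: [0.5026, 0.1212, 0.1214]
orientation: [-0.0, -0.691, 0.723, 0.0]
ft_force: [-0.6, -0.3, 0.1]
opening: 0.0196
```

>>> drive_tool(
  offset=[
    [0,0.0007,0],
    [0,0.0007,0],
    [0,0.0007,0],
  ],
  roll=[0,0,0],
  gripper=[0,0,0],
)

```text
t: 11.58
tool_pos: [0.502, 0.1212, 0.1214]
orientation: [0.0, -0.691, 0.723, -0.0]
ft_force: [1.6, -0.1, -0.6]
opening: 0.0201
```

>>> drive_tool(
  offset=[
    [0,0.0005,0],
    [0,0.0005,0],
    [0,0.0005,0],
  ],
  roll=[0,0,0],
  gripper=[0,0,0],
)

```text
t: 11.83
tool_pos: [0.5018, 0.1212, 0.1215]
orientation: [0.0, -0.691, 0.723, -0.0]
ft_force: [5.3, -0.6, -3.1]
opening: 0.0196
```

>>> drive_tool(
  offset=[
    [0.001,-0.0005,0],
    [0.002,-0.0005,0],
    [0.003,-0.0005,0],
    [0.003,-0.0005,0],
    [0.003,-0.0005,0],
  ],
  roll=[0,0,0,0,0],
  gripper=[0,0,0,0,0],
)

```text
t: 12.25
tool_pos: [0.5018, 0.1181, 0.1214]
orientation: [0.0, -0.691, 0.723, -0.0]
ft_force: [3.3, -0.6, -0.3]
opening: 0.0197
```

>>> drive_tool(
  offset=[
    [0.0007,0,0],
    [0.0007,0,0],
    [0.0007,0,0],
  ],
  roll=[0,0,0],
  gripper=[0,0,0],
)

```text
t: 12.5
tool_pos: [0.5018, 0.1175, 0.1214]
orientation: [0.0, -0.691, 0.723, 0.0]
ft_force: [3.2, 0.3, 0.3]
opening: 0.0197
```

>>> drive_tool(
  offset=[
    [0.0007,0,0],
    [0.0007,0,0],
    [0.0007,0,0],
  ],
  roll=[0,0,0],
  gripper=[0,0,0],
)

```text
t: 12.75
tool_pos: [0.5018, 0.1168, 0.1214]
orientation: [0.0, -0.691, 0.723, 0.0]
ft_force: [3.2, 1.8, -0.1]
opening: 0.0199
```

>>> drive_tool(
  offset=[
    [0.0005,0,0],
    [0.0005,0,0],
    [0.0005,0,0],
  ],
  roll=[0,0,0],
  gripper=[0,0,0],
)

```text
t: 13.0
tool_pos: [0.5018, 0.1168, 0.1214]
orientation: [0.0, -0.691, 0.722, 0.0]
ft_force: [3.1, 3.5, -2.2]
opening: 0.0198
```

>>> drive_tool(
  offset=[
    [0.0003,0.0003,0],
    [0.0005,0.0006,0],
    [0.0005,0.0006,0],
    [0.0005,0.0006,0],
  ],
  roll=[0,0,0,0],
  gripper=[0,0,0,0],
)

```text
t: 13.33
tool_pos: [0.5016, 0.1168, 0.1215]
orientation: [0.001, -0.692, 0.722, 0.0]
ft_force: [8.0, 6.5, -5.4]
opening: 0.0197
```

Run:
```python
from h import *
for i in range(4):
    q=cap('scene','s9');off([.5018,.1168,.1214],-92.53)
p=cap('top','t9')
f=np.hstack([cv2.resize(q['frame'][140:240,290:370],(480,600)),cv2.resize(p['frame'][130:230,150:200],(300,600))])
cv2.imwrite('pics/s9c.png',f)
```

```text
t 13.38 tcp [0.5016 0.1168 0.1215] yaw -92.5 tiltz [ 0.001  0.001 -1.   ] ft [ 7.1  6.9 -6. ] M [ 1.81 -1.97  0.06] open 0.0195
offset [-0.0001 -0.0002  0.0001] roll 0.03
t 13.43 tcp [0.5016 0.1167 0.1215] yaw -92.49 tiltz [ 0.001  0.001 -1.   ] ft [ 7.5  6.4 -4.9] M [ 1.76 -1.96  0.04] open 0.0199
offset [-0.0001 -0.0002  0.0001] roll 0.04
t 13.48 tcp [0.5016 0.1168 0.1215] yaw -92.5 tiltz [ 0.001  0.001 -1.   ] ft [ 6.5  6.4 -4.5] M [ 1.7  -1.97  0.07] open 0.0196
offset [-0.0001 -0.0002  0.0001] roll 0.03
t 13.53 tcp [0.5016 0.1168 0.1215] yaw -92.49 tiltz [ 0.001  0.001 -1.   ] ft [ 6.9  7.  -4. ] M [ 1.76 -1.99  0.05] open 0.0197
offset [-0.     -0.0002  0.0001] roll 0.04
```

View pics/s9c.png

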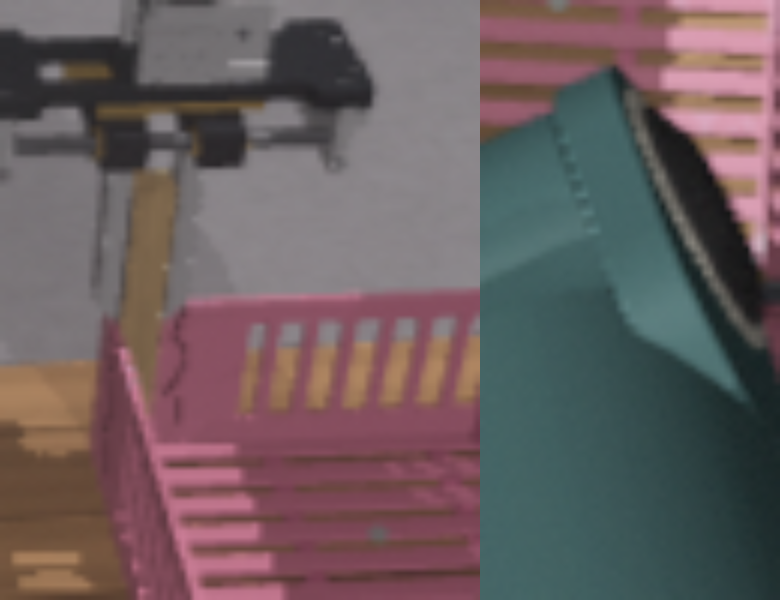

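>>> drive_tool(
  offset=[
    [0,0,0],
    [0,0,0],
    [0,0,0],
    [0,0,0],
    [0,0,0],
    [0,0,0],
  ],
  roll=[0,0,0,0,0,0],
  gripper=[0,0,0,0,0,0],
)

```text
t: 14.08
tool_pos: [0.5016, 0.1168, 0.1215]
orientation: [0.001, -0.692, 0.722, 0.0]
ft_force: [6.8, 6.1, -4.6]
opening: 0.0194
```

```bash
python3 -c "
from h import *
off([.5018,.1168,.1214],-92.53)
print(manip.close_job())"
```

```text
t 14.08 tcp [0.5016 0.1168 0.1215] yaw -92.49 tiltz [ 0.001  0.001 -1.   ] ft [ 6.8  6.1 -4.6] M [ 1.76 -1.94  0.05] open 0.0194
offset [-0.     -0.0002  0.0001] roll 0.04
the job is handed in; nothing more can be done
None
```

The wooden stick is standing in the split corner, still in the gripper (50 N commanded) and pressed against both taped walls. I handed the job in at 14.1 s.

**Handling:** I pulled the stick straight up out of the stand, carried it over the rack wall, and felt for the floor. I then lifted it by a hair and moved it against the front wall and then the side wall.

**Last checks:**
- **Push:** the wrist force, which stands in for the wall contact force, held at about 6.8 N on the front wall and 6.1 N on the side wall, steady for 0.7 s.
- **Position:** both walls were touched within 1 mm of where the pictures put them. The foot is within about a millimetre of the floor.
- **Angle:** the tool is vertical to about 0.001 rad and square to the rack (yaw −92.5° as planned). In the last scene picture the stick looks upright.
- **Grip:** the fingers closed to 19.4–20 mm, which fits the 20 mm stick.

**Not confirmed:**
- **Downward force:** the wrist also showed about −4.6 N vertically. I take this to be friction on the walls, so the foot may rest only lightly on the floor.
- **View of the foot:** the front wall hides it in the scene camera and the arm hides it in the top camera, so I judged its place by touch.
- **Stand and other things:** I saw the stand in place after the pull. I did not run a final position check on the stand or the other things, and the wrist readings showed no contact with them.

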